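Tap the riser's loose wedge home

ROBOT

A 7-joint arm with a two-finger parallel gripper is mounted at the origin on the work surface. World frame = base frame: x ahead of the robot, y to its left, z up, the work surface at z = 0. Lengths are in m, angles in rad, forces in N, time in s.
With the tool pointing down it reaches from about 0.425 to 0.925 m from the base axis. Payload 6.8 kg.
Tool frame: the origin (TCP) lies on the centre line of the jaws, within the pads' length; the fingertips stand bot.tip_reach ahead of it and the grasp point (between the pads) lies 3 mm ahead of it (bot.tip_reach is the distance from the TCP to the fingertips, in m); z points along the fingers, y is the line along which they close (so a half turn about z gives the same grasp; the last joint's range is limited). The gripper opens to 85 mm and grips with 20 to 120 N. Pads are 22 mm wide; open, the fingers measure 114 mm over their backs; the gripper's body (76 mm by 85 mm) begins 54 mm behind the grasp point. The pads swing forward as they close: fully open they stand 13 mm farther back than shut.
Start: joints at [1.113, 0.477, 0.022, 1.555, -0.011, 1.109, -0.083], TCP at [0.231, -0.634, 0.253] pointing down, gripper open.
Joint ranges: [-2.96, 2.96], [-0.34, 2.1], [-1.41, 1.46], [0.24, 2.44], [-1.37, 4.51], [0.17, 1.92], [-2.96, 2.96]. Speed limits (rad/s): [2.39, 2.39, 3.14, 3.14, 3.14, 3.14, 3.14].

INTERFACE

Orientations are given as a unit quaternion [w, x, y, z].
In Python, from station import bot gives the robot as it stands.
- The arm moves only by the tool jog_arm, never from a script. Its argument "deltas" is a list of rows, each a list of 7 numbers: the shift along the world's x, y, z in m, then the turn, a rotation vector about the world's x, y, z in rad, then the opening, from 0 (shut) to 1 (fully open). In form: [[x, y, z, rx, ry, rz, grip], ...]. A call has 1 to 10 rows; each row shifts and turns the commanded pose from where the row before left it; what a row does not reach is not made up. A row lasts 1/10 s, in which the tool goes at most 50 mm and 8.59 degrees, less where a joint would pass 70% of its speed; a pose out of reach is approached as far as the arm can. A call with a gripper value outside its range is refused whole. The fingers move at their own pace and stop on an object; "newtons" is the grip in N (left out, the last holds). Time passes only in rows, so rows that do not move let the fingers close. It gives the time, the measured TCP pose, the force, the opening and the grip force at its end, in the units of the state.
- bot.get_obs(): the state, without advancing time (a new reading comes with each control period).
- bot.read_camera(name): name is "side" or "top"; returns a dict with "img" (384x512x3 uint8, red, green, blue), "K" (3x3 intrinsics, pixels), "eye" and "attitude" of the camera in the world. Camera axes: x right, y down, z forward; pixel columns grow to the right and rows downward; lengths in m; the calibration is good to about 2 mm. A picture is of the moment at which its call begins. There is no depth.
- bot.hand_in(): hands the job in; it is judged then, once.
The state is a dict: "t": time; "q": joint angles; "joint_vel": joint speeds; "joint_torque": joint torques, N m; "eef_pos": TCP position; "tool_rot": TCP orientation; "contact_force": force on the tool from outside, world axes, zero at the start; "torque": the same for the moment, N m; "gripper_width": opening from 0.0 (shut) to 1.0 (fully open); "grasp_force": force on a finger pad.
Only numpy, scipy, OpenCV 4.12 (cv2) and the standard library are available. Lean on these libraries where they do the work, as an engineer would, in place of code of your own. Each camera call takes 0.05 s, during which the arm holds its last target. There are 200 camera calls.

TASK

One of the two wooden wedges that hold the display riser together still stands proud of its slot. Take the wooden mallet by its handle, tap that wedge down with the mallet (not with the fingers) until it stops, fully home, then stand the mallet upright on the table again.

Things in the scene. Friction and masses are not known exactly. Their poses are not given: they have to be found in the camera images.
- mallet_grip (a point): Mallet: turned wood, standing on its head, handle up, 155 mm tall, 0.2 to 0.3 kg. Head: plain round block 62 mm across, 70 mm tall, its flat underside (56 mm across) the striking face; handle: 28 mm round, 76 to 146 mm up. The candle holder and waisted pepper mill near it are of the same wood. Point: on the axis in the handle, 115 mm above the underside; z up along the handle.
- wedge (a joint): How far the proud wedge has been driven down its slot, in m: 0 farthest out, 0.040 fully home against a firm stop. Starts between 0 and 0.012. It slides straight down, resists with about 6 N at first and 10 N near the end, stays where it is left, and once home does not move further under 25 N.
- wedge_top (a point): Centre of the top face (30 by 20 mm) of the proud wedge, the upright wooden one at the riser's left end as seen from the robot; z up. 138 to 150 mm above the table at the start, 110 mm when home, level with the wedge at the other end, which is home already.
- riser: Low dark wooden display riser, fixed to the table: a board 80 mm high between two upright end panels 90 mm high, 242 mm apart over their outer faces; at each end a tenon passes through the panel and a wedge down through the tenon. Origin: middle of its underside; x away from the robot, y along the board to its left. Small wares stand on the board, up to 170 mm above the table.
Things that resemble listed ones, but are neither listed nor needed, are in the scene too. What is shaped like the part that bears mallet_grip but blue, orange or red is not meant.

How it is judged:
By the outcome, as a careful person would: the job done as asked, in the order asked, and still so for the second after the job is handed in, with the robot touching nothing.
It also fails if it takes over 58 s, if anything falls off the work surface, if the arm or the gripper's body presses on something with over 40 N, if the wrist force passes 120 N, or if a joint passes its speed limit or range.

## Working session

There is one attempt and no reset: what is moved stays moved. The work goes in short steps, Python scripts to look and compute and a tool call to move; the robot and the scene stay as the last step left them, time stands still between calls to the robot, and variables do not carry over. Pictures are saved under pics/ and viewed, at most 10 in all, crops included, and the job is handed in when it is done.

Besides the shell and the picture viewer there is one more tool, called as name([rows], argument=value, ...), one row to a line, values as JSON. jog_arm: Moves the arm, as the interface text tells. Its arguments: {"type":"object","properties":{"deltas":{"type":"array"},"newtons":{"type":"number"}},"required":["deltas"]}

```bash
mkdir -p pics; cat > h.py <<'E'
import numpy as np, cv2
from station import bot
from scipy.spatial.transform import Rotation as R
def cam(n):
    c=bot.read_camera(n); a=np.array(c["attitude"],float)
    c["R"]=a if a.shape==(3,3) else R.from_quat(a[[1,2,3,0]]).as_matrix()
    c["eye"]=np.array(c["eye"]); c["K"]=np.array(c["K"]); return c
def save(c,f): cv2.imwrite(f,c["img"][:,:,::-1])
def ray(c,u,v):
    d=c["R"]@np.linalg.inv(c["K"])@np.array([u,v,1.]); return c["eye"],d/np.linalg.norm(d)
def plane(c,u,v,z):
    e,d=ray(c,u,v); return e+d*(z-e[2])/d[2]
def proj(c,p):
    q=c["K"]@(c["R"].T@(np.array(p)-c["eye"])); return q[:2]/q[2]
def tri(r1,r2):
    (a,d),(b,e)=r1,r2
    s=np.linalg.lstsq(np.c_[d,-e],b-a,rcond=None)[0]; p=a+d*s[0];q=b+e*s[1]
    return (p+q)/2,np.linalg.norm(p-q)
E
python3 - <<'E'
from h import *
for n in("side","top"):
    c=cam(n); save(c,f"pics/{n}0.png"); print(n,c["eye"],c["attitude"],c["K"].tolist())
o=bot.get_obs(); print(o["eef_pos"],o["tool_rot"],o["gripper_width"],o["t"],bot.tip_reach)
E
```

```text
side [ 0.36899627 -0.58132     0.56427812] [-0.49320345  0.86485944 -0.08436182  0.04063974] [[429.2659245084441, 0.0, 252.9238358458302], [0.0, 429.2659245084441, 194.33395825539876], [0.0, 0.0, 1.0]]
top [0.43098426 0.12316018 0.94628535] [-0.04550539  0.7115404  -0.70092801  0.01842383] [[368.4151009514568, 0.0, 255.63149045081383], [0.0, 368.4151009514568, 194.58942782853777], [0.0, 0.0, 1.0]]
[ 0.23113133 -0.6336473   0.25242905] [-8.15655713e-04  9.84744978e-01  1.74001790e-01 -2.00445032e-04] 0.9998721664308785 0.1 0.022
```

View pics/side0.png

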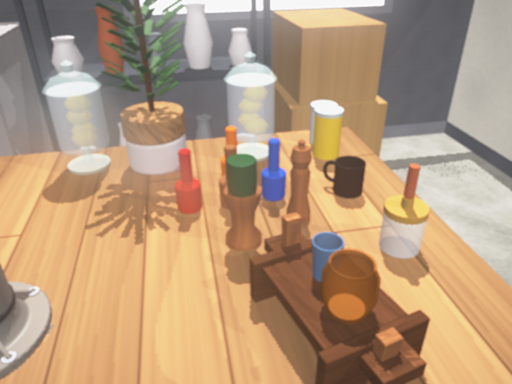

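View pics/top0.png

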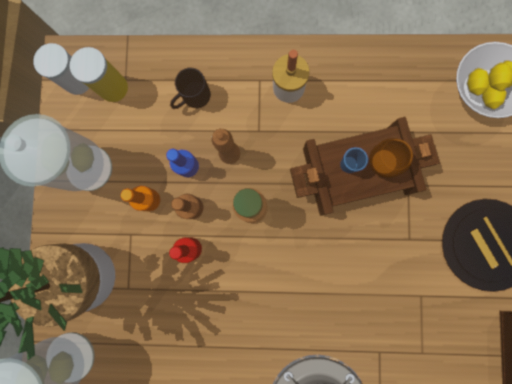

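The proud wedge is at the riser's left end, around top (312,174) and side (291,228). The mallet candidate is the brown one at top (185,207), partly hidden in the side view behind the green candle holder. The tall waisted mill is at top (225,143). I'll zoom in to check.

```bash
python3 - <<'E'
from h import *
a=cv2.imread("pics/top0.png")[115:275,115:335]; b=cv2.imread("pics/side0.png")[115:275,170:390]
cv2.imwrite("pics/z1.png",np.vstack([cv2.resize(x,None,fx=1.85*1,fy=1.85,interpolation=3) for x in (a,b)]) if 0 else cv2.resize(np.hstack([a[:, :],b])[:, :],(800,291),interpolation=3))
cv2.imwrite("pics/z2.png",cv2.resize(cv2.imread("pics/top0.png")[130:230,150:330],(792,440),interpolation=3))
E
```

```text
(no output)
```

View pics/z2.png

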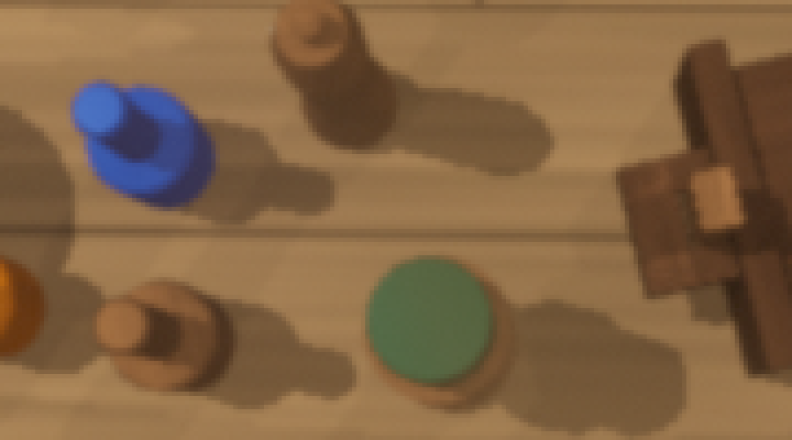

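View pics/z1.png

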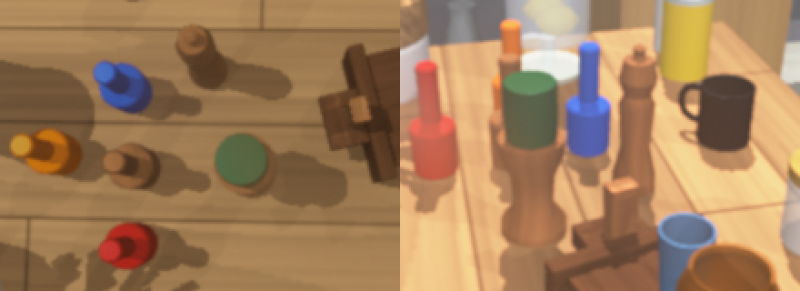

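The zoom confirms the mallet at top (185,206): handle top about (178,204), head top about (190,206). The proud wedge's top face is at about top (313,175) and side (292,217).

```bash
python3 - <<'E'
from h import *
t=cam("top"); s=cam("side")
def comp(c,u,v,w,lo,ref=None,tol=22):
    im=cv2.cvtColor(c["img"],cv2.COLOR_RGB2LAB).astype(int)
    m=(np.abs(im-im[v,u]).max(2)<tol).astype(np.uint8)
    m2=np.zeros_like(m); m2[v-w:v+w+1,u-w:u+w+1]=m[v-w:v+w+1,u-w:u+w+1]
    n,l,st,ce=cv2.connectedComponentsWithStats(m2,connectivity=4); k=l[v,u]
    return ce[k],st[k],cv2.minAreaRect(np.argwhere(l==k)[:,::-1].astype(np.float32))
for nm,c,u,v,w in(("wedge",t,313,175,9),("home",t,427,150,12),("hand",t,178,204,8),("wedgeS",s,292,217,10),("homeS",s,387,342,12)):
    print(nm,*comp(c,u,v,w,0))
print("handle .155",plane(t,178.2,204.3,.155),plane(t,178.2,204.3,.146),"head .07",plane(t,189.8,206.1,.07))
print("tri wedge",tri(ray(t,313.2,175),ray(s,292.1,217.3)))
for z in(.138,.144,.15):print(plane(t,313.2,175,z))
print("home",plane(t,427,150,.11),plane(s,387,342,.11))
E
```

```text
wedge [312.31967213 174.56557377] [307 168  12  14 122] ((312.41180419921875, 174.6470489501953), (13.096923828125, 9.216353416442871), 75.96376037597656)
home [424.41818182 149.07272727] [419 143  12  14 110] ((424.45281982421875, 149.08489990234375), (12.774531364440918, 8.51635456085205), 74.05460357666016)
hand [177.08839779 203.57458564] [170 196  17  17 181] ((178.0, 204.0), (16.0, 16.0), 90.0)
wedgeS [288.88118812 214.82178218] [282 207  18  14 101] ((289.12060546875, 215.16763305664062), (18.637248992919922, 10.430723190307617), 32.47119140625)
homeS [388.68303571 336.14285714] [377 330  23  15 224] ((388.60003662109375, 336.20001220703125), (13.416407585144043, 19.677398681640625), 63.43495178222656)
handle .155 [0.47915623 0.321909   0.155     ] [0.47970414 0.32416955 0.146     ] head .07 [0.48040799 0.3150308  0.07      ]
tri wedge (array([0.54914511, 0.02885518, 0.14048854]), np.float64(0.0008358179166275559))
[0.54909297 0.02864512 0.138     ]
[0.54821624 0.02934672 0.144     ]
[0.5473395  0.03004831 0.15      ]
home [ 0.6132455  -0.23101084  0.11      ] [ 0.60675469 -0.23564264  0.11      ]
```

```bash
python3 - <<'E'
from h import *
a=cv2.imread("pics/top0.png")[188:224,165:213]; b=cv2.imread("pics/side0.png")[135:207,212:260]
cv2.imwrite("pics/z3.png",np.hstack([cv2.resize(np.vstack([a,cv2.imread("pics/top0.png")[160:196,292:340]]),None,fx=8,fy=8,interpolation=cv2.INTER_NEAREST),cv2.resize(b,None,fx=8,fy=8,interpolation=cv2.INTER_NEAREST)]))
t=cam("top")
for u in(202,203,204):print(u,plane(t,u,206.5,.01),plane(t,u,206.5,0))
E
```

```text
202 [0.48322313 0.29666905 0.01      ] [0.48378107 0.29852222 0.        ]
203 [0.48326057 0.29409342 0.01      ] [0.48381891 0.29591908 0.        ]
204 [0.483298   0.29151832 0.01      ] [0.48385674 0.29331647 0.        ]
```

View pics/z3.png

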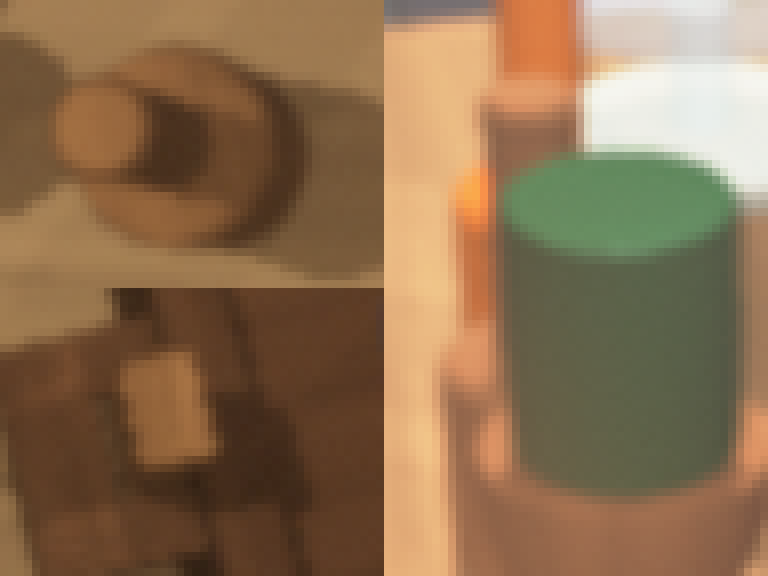

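Handle top centre: top view (177.2,203.5), side view (230,146.7), where the handle rises behind the green candle. Head top circle: top view (186,205.6). Wedge top face: top view (312.5,174.6).

```bash
python3 - <<'E'
from h import *
t=cam("top"); s=cam("side")
print("handle",tri(ray(t,177.2,203.5),ray(s,230,146.75)), plane(t,177.2,203.5,.155),plane(t,177.2,203.5,.15))
print("head",plane(t,186,205.6,.07))
for p in((292.1,217.3),(289.5,215.2),(291,216)):print("wedge",tri(ray(t,312.5,174.6),ray(s,*p)))
print("home",plane(t,424.4,149.1,.11), tri(ray(t,424.4,149.1),ray(s,388.6,336.2)))
for u,v in((304,293),(246,203)): pass
print("candle top",plane(t,246.3,203,.165), "mill", plane(t,222,138,.19))
for n,u,v in(("blue",172,155),("orange",129,194),("red",178,256)):print(n,plane(t,u,v,.15))
print("wares",plane(t,355,159,.15),plane(t,391,157,.15))
# wedge corners
c=[plane(t,292+x/8-.5,160+(y-288)/8-.5,.14)[:2] for x,y in((122,362),(192,350),(215,455),(145,470))];print(np.round(c,4))
print(bot.get_obs()["t"])
E
```

```text
handle (array([0.48105903, 0.32477592, 0.15256345]), np.float64(8.3444904823721e-05)) [0.48086389 0.32416108 0.155     ] [0.48117907 0.32543117 0.15      ]
head [0.4814762  0.32426032 0.07      ]
wedge (array([0.5498757 , 0.03032635, 0.13947852]), np.float64(0.00025861323144451046))
wedge (array([0.54722895, 0.0312268 , 0.14408499]), np.float64(0.003694212854042744))
wedge (array([0.54869188, 0.03079366, 0.14224559]), np.float64(0.0013014825841782666))
home [ 0.61526741 -0.22526609  0.11      ] (array([ 0.61491981, -0.22575314,  0.1081505 ]), np.float64(0.001528924652854442))
candle top [0.48341041 0.1732973  0.165     ] mill [0.61772186 0.22538919 0.19      ]
blue [0.58848    0.34092777 0.15      ]
orange [0.50059515 0.43318729 0.15      ]
red [0.3678277  0.31958533 0.15      ]
wares [ 0.58337259 -0.06004146  0.15      ] [ 0.58849501 -0.13716531  0.15      ]
[[0.5625 0.043 ]
 [0.5661 0.0239]
 [0.537  0.0176]
 [0.5327 0.0366]]
0.35
```

jog_arm([
  [0.032,0.038,0.008,0,0,0.044,1],
  [0.032,0.038,0.008,0,0,0.044,1],
  [0.032,0.038,0.008,0,0,0.044,1],
  [0.032,0.038,0.008,0,0,0.044,1],
  [0.032,0.038,0.008,0,0,0.044,1],
  [0.032,0.038,0.008,0,0,0.044,1],
  [0.032,0.038,0.008,0,0,0.044,1],
  [0.032,0.038,0.008,0,0,0.044,1],
  [0.032,0.038,0.008,0,0,0.044,1],
  [0.032,0.038,0.008,0,0,0.044,1],
])

```text
t: 1.35
eef_pos: [0.5502, -0.2549, 0.3334]
tool_rot: [0.0, 0.923, 0.385, 0.0]
contact_force: [0.5, -0.4, -0.1]
gripper_width: 1.002
grasp_force: 0.0
```

jog_arm([
  [0,0.04,0,0,0,0,1],
  [0,0.04,0,0,0,0,1],
  [0,0.04,0,0,0,0,1],
  [0,0.04,0,0,0,0,1],
  [0,0.04,0,0,0,0,1],
  [0,0.04,0,0,0,0,1],
  [0,0.04,0,0,0,0,1],
  [-0.01,0.04,0,0,0,0,1],
  [-0.01,0.04,0,0,0,0,1],
  [-0.01,0.04,0,0,0,0,1],
])

```text
t: 2.35
eef_pos: [0.5187, 0.1449, 0.333]
tool_rot: [0.0, 0.923, 0.385, 0.0]
contact_force: [1.3, 1.2, 0.3]
gripper_width: 0.999
grasp_force: 0.0
```

jog_arm([
  [-0.01,0.036,0,0,0,0,1],
  [-0.01,0.036,0,0,0,0,1],
  [-0.01,0.036,0,0,0,0,1],
  [-0.01,0.036,0,0,0,0,1],
  [0,0.036,0,0,0,0,1],
  [0,0,0,0,0,0,1],
  [0,0,0,0,0,0,1],
])

```text
t: 3.05
eef_pos: [0.479, 0.3239, 0.3326]
tool_rot: [0.0, 0.923, 0.385, -0.0]
contact_force: [0.4, -0.5, 0.3]
gripper_width: 0.998
grasp_force: 0.0
```

```bash
python3 - <<'E'
from h import *
t=cam("top"); s=cam("side"); save(t,"pics/t1.png")
o=bot.get_obs(); print(o["t"],o["eef_pos"],R.from_quat(np.array(o["tool_rot"])[[1,2,3,0]]).as_matrix().round(4).tolist(),o["q"])
for n,a,b in(("blue",(172,155),(274,141)),):print(n,tri(ray(t,*a),ray(s,*b)))
E
```

```text
3.15 [0.47986765 0.32202491 0.33261711] [[0.7053, 0.7089, 0.0001], [0.7089, -0.7053, -0.0011], [-0.0007, 0.0008, -1.0]] [-0.24399995  0.30514315 -0.57054689  1.66450101  0.17428742  1.22359244
 -1.63605919]
blue (array([0.5889525 , 0.34090063, 0.14989125]), np.float64(0.0008983529188296651))
```

jog_arm([
  [0.0005,0.001,-0.0265,0,0,0,1],
  [0,0,-0.0265,0,0,0,1],
  [0,0,-0.0265,0,0,0,1],
  [0,0,-0.0265,0,0,0,1],
  [0,0,-0.0265,0,0,0,1],
  [0,0,-0.0265,0,0,0,1],
  [0,0,-0.0265,0,0,0,1],
  [0,0,-0.0265,0,0,0,1],
  [0,0,0,0,0,0,1],
  [0,0,0,0,0,0,1],
])

```text
t: 4.15
eef_pos: [0.4804, 0.3234, 0.1212]
tool_rot: [0.0, 0.923, 0.384, -0.0]
contact_force: [1.4, 0.3, 1.1]
gripper_width: 0.995
grasp_force: 0.0
```

```bash
python3 - <<'E'
from h import *
P=[]
for i in range(4):
    c=cam("side"); P.append(bot.get_obs()["eef_pos"])
print(np.round(P,4)); t=cam("top")
cv2.imwrite("pics/v2.png",cv2.resize(np.hstack([c["img"][90:270,150:330],t["img"][120:300,100:280]])[:,:,::-1],(800,400),interpolation=3))
E
```

```text
[[0.4808 0.3242 0.1221]
 [0.4809 0.3246 0.1225]
 [0.4809 0.3248 0.1225]
 [0.4808 0.3248 0.1225]]
```

View pics/v2.png

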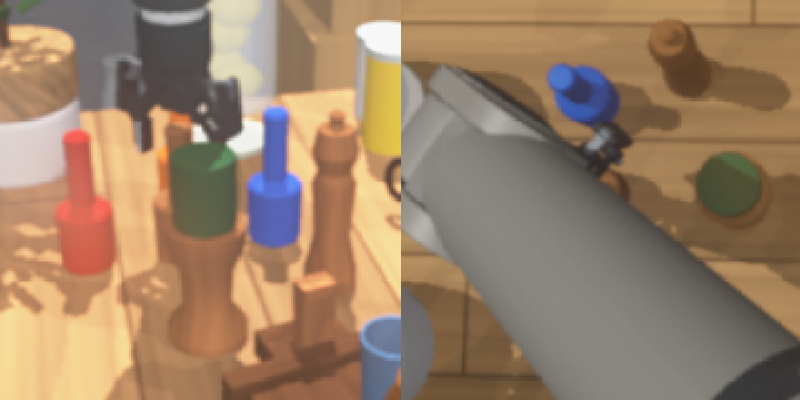

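The side picture shows the mallet handle between the open fingers, with the handle top near crop (178,118) and the fingers at 145 and 225. I'll close on it with a firm grip.

jog_arm([
  [0,0,0,0,0,0,0.5],
  [0,0,0,0,0,0,0.4],
  [0,0,0,0,0,0,0.3],
  [0,0,0,0,0,0,0.2],
  [0,0,0,0,0,0,0],
  [0,0,0,0,0,0,0],
  [0,0,0,0,0,0,0],
  [0,0,0,0,0,0,0],
], newtons=90)

```text
t: 5.2
eef_pos: [0.48, 0.3248, 0.1211]
tool_rot: [-0.0, 0.923, 0.385, 0.0]
contact_force: [-0.7, 0.3, 5.2]
gripper_width: 0.31
grasp_force: 88.4
```

jog_arm([
  [0,0,0,0,0,0,0],
  [0,0,0,0,0,0,0],
  [0,0,0,0,0,0,0],
])

```text
t: 5.5
eef_pos: [0.48, 0.3248, 0.1211]
tool_rot: [-0.0, 0.923, 0.385, 0.0]
contact_force: [-0.5, 1.2, 5.1]
gripper_width: 0.307
grasp_force: 88.4
```

jog_arm([
  [0,0,0.005,0,0,0,0],
  [0,0,0.015,0,0,0,0],
  [0,0,0.025,0,0,0,0],
  [0,0,0.025,0,0,0,0],
  [0,0,0.025,0,0,0,0],
  [0,0,0.025,0,0,0,0],
  [0,0,0.025,0,0,0,0],
  [0,0,0.025,0,0,0,0],
  [0,0,0.02,0,0,0,0],
  [0,0,0.01,0,0,0,0],
])

```text
t: 6.5
eef_pos: [0.4799, 0.3246, 0.3232]
tool_rot: [-0.0, 0.923, 0.385, 0.001]
contact_force: [-0.4, 0.6, -2.7]
gripper_width: 0.309
grasp_force: 88.6
```

jog_arm([
  [0.004,-0.016,0,0,0,0,0],
  [0.007,-0.03,0,0,0,0,0],
  [0.007,-0.03,0,0,0,0,0],
  [0.007,-0.03,0,0,0,0,0],
  [0.007,-0.03,0,0,0,0,0],
  [0.007,-0.03,0,0,0,0,0],
  [0.007,-0.03,0,0,0,0,0],
  [0.007,-0.03,0,0,0,0,0],
  [0.007,-0.03,0,0,0,0,0],
  [0.007,-0.03,0,0,0,0,0],
])

```text
t: 7.5
eef_pos: [0.5462, 0.037, 0.3203]
tool_rot: [-0.0, 0.923, 0.385, -0.001]
contact_force: [1.4, -0.0, -2.1]
gripper_width: 0.303
grasp_force: 88.6
```

jog_arm([
  [0.002,-0.008,0,0,0,0,0],
  [0,0,0,0,0,0,0],
  [0,0,0,0,0,0,0],
  [0,0,0,0,0,0,0],
])

```text
t: 7.9
eef_pos: [0.5484, 0.0324, 0.3208]
tool_rot: [-0.0, 0.923, 0.386, 0.0]
contact_force: [-0.9, 0.6, -2.3]
gripper_width: 0.306
grasp_force: 88.6
```

```bash
python3 - <<'E'
from h import *
c=cam("side"); o=bot.get_obs();print(o["t"],np.round(o["eef_pos"],4),np.round(o["tool_rot"],4),np.round(o["contact_force"],1),np.round(o["torque"],2),o["grasp_force"])
cv2.imwrite("pics/v3.png",cv2.resize(c["img"][40:300,180:440][:,:,::-1],(598,598),interpolation=3))
E
```

```text
7.95 [0.5484 0.0322 0.3208] [-3.000e-04  9.225e-01  3.859e-01  0.000e+00] [ 0.1  0.2 -2.2] [0.07 0.01 0.01] 88.6260187625885
```

View pics/v3.png

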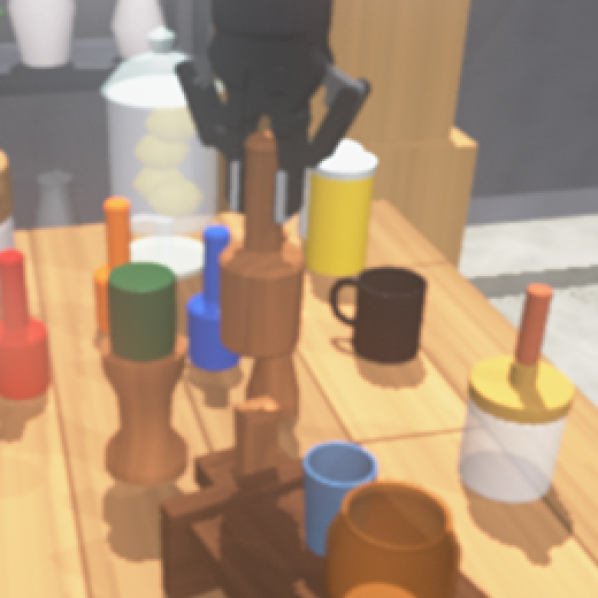

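The mallet hangs upright in the grip at crop (262,240), above the wedge top at (257,405). I'll go down fast to near contact, then slowly.

jog_arm([
  [0.001,-0.001,-0.01,0,0,0,0],
  [0,0,-0.015,0,0,0,0],
  [0,0,-0.01,0,0,0,0],
  [0,0,-0.005,0,0,0,0],
  [0,0,-0.005,0,0,0,0],
  [0,0,-0.005,0,0,0,0],
  [0,0,-0.005,0,0,0,0],
  [0,0,-0.005,0,0,0,0],
  [0,0,-0.005,0,0,0,0],
])

```text
t: 8.85
eef_pos: [0.5502, 0.0297, 0.2564]
tool_rot: [0.0, 0.923, 0.385, 0.001]
contact_force: [-2.6, -0.2, 5.2]
gripper_width: 0.302
grasp_force: 89.1
```

jog_arm([
  [0,0,-0.004,0,0,0,0],
  [0,0,-0.004,0,0,0,0],
  [0,0,-0.004,0,0,0,0],
])

```text
t: 9.15
eef_pos: [0.5502, 0.0296, 0.2443]
tool_rot: [0.0, 0.923, 0.385, 0.001]
contact_force: [-1.8, -0.0, 6.0]
gripper_width: 0.307
grasp_force: 89.2
```

jog_arm([
  [0,0,-0.004,0,0,0,0],
  [0,0,-0.003,0,0,0,0],
  [0,0,-0.002,0,0,0,0],
  [0,0,-0.001,0,0,0,0],
  [0,0,0,0,0,0,0],
])

```text
t: 9.65
eef_pos: [0.5502, 0.0296, 0.2342]
tool_rot: [0.0, 0.923, 0.385, 0.001]
contact_force: [-1.7, 0.5, 4.1]
gripper_width: 0.311
grasp_force: 89.2
```

jog_arm([
  [0,0,-0.001,0,0,0,0],
  [0,0,-0.001,0,0,0,0],
  [0,0,0,0,0,0,0],
])

```text
t: 9.95
eef_pos: [0.5502, 0.0296, 0.2323]
tool_rot: [0.0, 0.923, 0.385, 0.001]
contact_force: [-0.9, 0.3, 4.9]
gripper_width: 0.308
grasp_force: 89.3
```

jog_arm([
  [0,0,-0.001,0,0,0,0],
  [0,0,-0.0005,0,0,0,0],
  [0,0,0,0,0,0,0],
])

```text
t: 10.25
eef_pos: [0.5502, 0.0296, 0.231]
tool_rot: [0.0, 0.923, 0.385, 0.001]
contact_force: [-2.1, 0.1, 7.5]
gripper_width: 0.309
grasp_force: 89.6
```

jog_arm([
  [0,0,-0.0005,0,0,0,0],
  [0,0,-0.0005,0,0,0,0],
])

```text
t: 10.45
eef_pos: [0.5505, 0.0298, 0.231]
tool_rot: [0.0, 0.923, 0.385, 0.001]
contact_force: [-4.4, -1.2, 16.4]
gripper_width: 0.308
grasp_force: 90.4
```

Firm stop at TCP z 0.231, the expected home height, with the force rising and no further motion. Now I'll lift and carry the mallet back.

jog_arm([
  [0,0,0.005,0,0,0,0],
  [0,0,0.015,0,0,0,0],
  [0,0,0.02,0,0,0,0],
  [0,0,0.02,0,0,0,0],
  [0,0,0.02,0,0,0,0],
  [0,0,0.01,0,0,0,0],
  [0,0,0,0,0,0,0],
])

```text
t: 11.15
eef_pos: [0.5504, 0.0295, 0.3201]
tool_rot: [0.0, 0.923, 0.385, 0.001]
contact_force: [-0.4, 0.3, -2.9]
gripper_width: 0.305
grasp_force: 88.6
```

```bash
python3 - <<'E'
from h import *
c=cam("side"); o=bot.get_obs();print(o["t"],np.round(o["eef_pos"],4),np.round(o["contact_force"],1))
cv2.imwrite("pics/v4.png",cv2.resize(c["img"][40:390,180:440][:,:,::-1],(445,598),interpolation=3))
E
```

```text
11.2 [0.5498 0.0294 0.319 ] [-0.5 -0.5 -2.7]
```

View pics/v4.png

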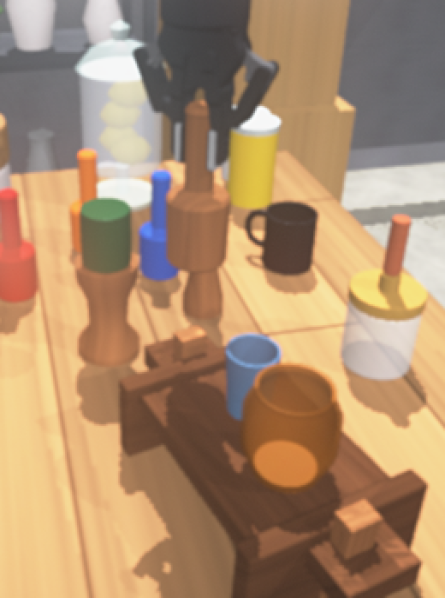

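The wedge at crop (190,340) now stands as low as the one at the other end, and the mallet is still upright. I'll return it to its original spot.

jog_arm([
  [-0.004,0.016,0,0,0,0,0],
  [-0.007,0.03,0,0,0,0,0],
  [-0.007,0.03,0,0,0,0,0],
  [-0.007,0.03,0,0,0,0,0],
  [-0.007,0.03,0,0,0,0,0],
  [-0.007,0.03,0,0,0,0,0],
  [-0.007,0.03,0,0,0,0,0],
  [-0.007,0.03,0,0,0,0,0],
  [-0.007,0.03,0,0,0,0,0],
  [-0.007,0.03,0,0,0,0,0],
])

```text
t: 12.2
eef_pos: [0.4819, 0.316, 0.3175]
tool_rot: [0.0, 0.923, 0.385, -0.001]
contact_force: [-0.7, 0.1, -2.4]
gripper_width: 0.305
grasp_force: 88.7
```

jog_arm([
  [-0.003,0.009,0,0,0,0,0],
  [0,0,0,0,0,0,0],
  [0,0,-0.02,0,0,0,0],
  [0,0,-0.03,0,0,0,0],
  [0,0,-0.03,0,0,0,0],
  [0,0,-0.03,0,0,0,0],
  [0,0,-0.03,0,0,0,0],
  [0,0,-0.03,0,0,0,0],
  [0,0,-0.015,0,0,0,0],
  [0,0,0,0,0,0,0],
])

```text
t: 13.2
eef_pos: [0.4792, 0.3219, 0.1319]
tool_rot: [0.001, 0.923, 0.384, -0.002]
contact_force: [-0.4, 0.0, -3.2]
gripper_width: 0.304
grasp_force: 88.9
```

jog_arm([
  [0,0,-0.004,0,0,0,0],
  [0,0,-0.003,0,0,0,0],
  [0,0,-0.001,0,0,0,0],
  [0,0,0,0,0,0,0],
])

```text
t: 13.6
eef_pos: [0.4801, 0.3247, 0.1269]
tool_rot: [-0.0, 0.923, 0.385, 0.001]
contact_force: [-0.5, -0.7, -3.3]
gripper_width: 0.307
grasp_force: 88.9
```

jog_arm([
  [0,0,-0.001,0,0,0,0],
  [0,0,-0.0005,0,0,0,0],
  [0,0,0,0,0,0,0],
])

```text
t: 13.9
eef_pos: [0.4798, 0.3245, 0.1249]
tool_rot: [0.0, 0.923, 0.385, 0.0]
contact_force: [0.2, -0.0, -2.0]
gripper_width: 0.307
grasp_force: 88.9
```

jog_arm([
  [0,0,-0.0015,0,0,0,0],
  [0,0,-0.001,0,0,0,0],
  [0,0,-0.0005,0,0,0,0],
  [0,0,0,0,0,0,0],
])

```text
t: 14.3
eef_pos: [0.4797, 0.3244, 0.1216]
tool_rot: [0.0, 0.923, 0.385, -0.0]
contact_force: [-0.7, -0.2, -3.1]
gripper_width: 0.304
grasp_force: 88.9
```

jog_arm([
  [0,0,-0.0005,0,0,0,0],
  [0,0,0,0,0,0,0],
])

```text
t: 14.5
eef_pos: [0.4798, 0.3245, 0.1213]
tool_rot: [0.0, 0.923, 0.385, -0.0]
contact_force: [-0.1, -0.0, -2.8]
gripper_width: 0.308
grasp_force: 88.9
```

jog_arm([
  [0,0,-0.0005,0,0,0,0],
  [0,0,0,0,0,0,0],
])

```text
t: 14.7
eef_pos: [0.4799, 0.3246, 0.1211]
tool_rot: [0.0, 0.923, 0.385, 0.0]
contact_force: [-0.3, -0.3, 1.5]
gripper_width: 0.308
grasp_force: 89.2
```

jog_arm([
  [0,0,-0.0003,0,0,0,0],
  [0,0,0,0,0,0,0],
])

```text
t: 14.9
eef_pos: [0.48, 0.3246, 0.1211]
tool_rot: [0.0, 0.923, 0.385, 0.0]
contact_force: [-2.1, -0.7, 4.5]
gripper_width: 0.306
grasp_force: 89.3
```

On the table. Release gradually, then lift away.

jog_arm([
  [0,0,0,0,0,0,0.33],
  [0,0,0,0,0,0,0.38],
  [0,0,0,0,0,0,0.45],
  [0,0,0,0,0,0,0.6],
  [0,0,0,0,0,0,0.8],
  [0,0,0,0,0,0,1],
  [0,0,0,0,0,0,1],
  [0,0,0,0,0,0,1],
  [0,0,0,0,0,0,1],
], newtons=20)

```text
t: 15.8
eef_pos: [0.4798, 0.3244, 0.1205]
tool_rot: [0.0, 0.923, 0.385, 0.0]
contact_force: [0.1, 0.5, -0.1]
gripper_width: 0.999
grasp_force: 0.0
```

jog_arm([
  [0,0,0.01,0,0,0,1],
  [0,0,0.02,0,0,0,1],
  [0,0,0.025,0,0,0,1],
  [0,0,0.025,0,0,0,1],
  [0,0,0.025,0,0,0,1],
  [0,0,0.025,0,0,0,1],
  [0,0,0.025,0,0,0,1],
  [0,0,0.025,0,0,0,1],
  [0,0,0.02,0,0,0,1],
  [0,0,0,0,0,0,1],
])

```text
t: 16.8
eef_pos: [0.4807, 0.3257, 0.3244]
tool_rot: [-0.001, 0.923, 0.385, 0.003]
contact_force: [0.6, -0.3, 0.1]
gripper_width: 1.0
grasp_force: 0.0
```

```bash
python3 - <<'E'
from h import *
c=cam("side"); o=bot.get_obs();print(o["t"],np.round(o["eef_pos"],4),np.round(o["contact_force"],1),o["gripper_width"])
print(proj(c,[.5495,.0303,.11]),proj(c,[.48,.3247,.155]))
cv2.imwrite("pics/v5.png",cv2.resize(c["img"][80:300,180:400][:,:,::-1],(598,598),interpolation=3))
E
```

```text
16.85 [0.4801 0.325  0.3224] [ 0.2 -0.9  0.3] 1.0010520599911263
[291.28413157 230.90200903] [229.49055886 145.83960401]
```

View pics/v5.png

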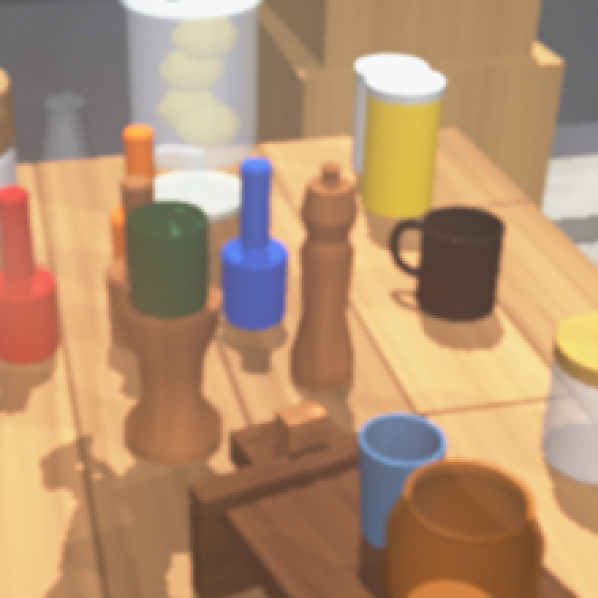

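The wedge's top face is at side (291,231), and 110 mm predicts (291.3,230.9), so it is home. The mallet stands upright with its handle top at side (230,147), as before.

```bash
python3 -c "
from station import bot
print(bot.hand_in())"
```

```text
the job is handed in; nothing more can be done
None
```

The wedge is driven fully home with the mallet, the mallet stands upright at its original spot, and the job was handed in at about 17 s of the 58 s allowed; the hand-in returned no verdict.

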